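Lock the belt hatch of the potter's wheel

TASK

Push the open grey hatch of the potter's wheel down until it is shut, without opening it any further first. Then set a fingertip in the slot of the orange fastener and turn it a quarter turn clockwise, right to its stop, so that the slot lines up with the green marks and the hatch is locked. Nothing is to be picked up or pinched: leave the bowl on the wheel and everything else around undisturbed.

Things in the scene. Friction and masses are not known exactly. Their poses are not given: they have to be found in the camera images.
- wheel_unit: bench-top potter's wheel, fixed: white casing 442 (x) x 340 (y) x 115 mm high, origin at the table under its middle. Its -x side faces the robot, turned by up to 0.3 rad. The hatch is in the -x half of its top; on the +x half, 100 mm from the origin, is the metal wheel head, 200 mm across, top at 145 mm, with the bowl on it
- hatch (a joint): grey hatch in the casing top, 190 (x) x 196 (y) x 12 mm, 0.5 kg. Hinged along the casing's y, 20 mm to the -x side of its origin, 103 mm up; the free edge is towards the robot. Value in rad: 0 = shut, top flush with the casing top (115 mm up); positive = free edge raised (starts 0.25 to 0.5). Stiff hinge: stays where it is left, shuts with a downward push of under 5 N near the free edge
- hatch_pad (a point): bare spot on the hatch's upper face to push on, beside the orange fastener: 130 mm from the hinge, 72 mm to the casing's +y side of the fastener's axis; its frame tilts with the hatch (z out of the upper face). 115 mm above the table when shut
- fastener (a joint): orange cam fastener, a disc 90 mm across let into the hatch, 1 mm proud. Value in rad: 0 = unlocked, slot pointing to the wheel head and red mark; grows clockwise seen from above, to a stop at 1.571 = locked, slot in line with the two green marks (starts 0 to 0.3). Turns stiffly (0.08 N m), stays where left. Turned too early, its steel tongue keeps the hatch from shutting
- fastener_slot (a point): centre of the slot's mouth, on the fastener's axis: 130 mm from the hinge, midway across the hatch, 116 mm above the table when shut. Slot 26 mm wide, about 70 mm long, 16 mm deep, flat dark floor, closed ends. x = along the slot, y = across it, z = out along the axis (up when shut); the frame turns with the fastener
- clay_bowl: raw clay bowl standing on the metal wheel head, 124 mm wide, 55 mm high; loose, to be left alone; origin at the centre of its underside
- glaze_jar: small jar with a blue cap, 40 mm wide, 45 mm high, standing on the casing top beside the wheel head; loose, to be left alone; origin at the centre of its underside
- tool_pot: white pot, 72 mm wide, 90 mm high, full of modelling tools that rise to about 180 mm; loose, to be left alone; origin at the centre of its underside
- slip_cup: grey cup, 72 mm wide, 75 mm high; loose, to be left alone; origin at the centre of its underside
- clay_spatula: spatula with a wooden handle, lying flat; loose, to be left alone; origin under its middle
- clay_giraffe: grey clay giraffe, about 90 mm long, 180 mm high; loose, to be left alone; origin at the centre of its underside
- wood_bat: plywood board 130 x 90 x 12 mm, lying flat; loose, to be left alone; origin at the centre of its underside

How it is judged:
By the outcome, as a careful person would: the job done as asked, in the order asked, and still so for the second after the job is handed in, with the robot touching nothing.
It also fails if it takes over 45 s, if anything falls off the work surface, if the arm or the gripper's body presses on something with over 40 N, if the wrist force passes 120 N, or if a joint passes its speed limit or range.

ROBOT

A 6-joint arm with a two-finger parallel gripper is mounted at the origin on the work surface. World frame = base frame: x ahead of the robot, y to its left, z up, the work surface at z = 0. Lengths are in mm, angles in rad, forces in N, time in s.
With the tool pointing down it reaches from about 350 to 975 mm from the base axis. Payload 7.1 kg.
Tool frame: the origin (TCP) lies at the very end of the fingers, on their centre line; the grasp point (between the pads) lies 19 mm behind it (ctrl.grip_point_offset is the distance from the TCP to the grasp point, in mm); z points along the fingers, y is the direction in which the jaws open and shut (so a half turn about z gives the same grasp; the last joint's range is limited). The gripper opens to 88 mm and grips with 3 to 60 N. Pads are 20 mm wide; open, the fingers measure 115 mm over their backs; the gripper's body (75 mm by 178 mm) begins 61 mm behind the grasp point.
Start: joints at [1.175, 0.423, 1.63, -0, 1.089, -0.019], TCP at [229.934, 581.15, 222.675] pointing down, gripper open.
Joint ranges: [-3, 3], [-0.9, 2.11], [0.09, 2.58], [-1.31, 4.45], [0.11, 2.69], [-2.54, 2.54]. Speed limits (rad/s): [2.39, 2.39, 3.01, 3.14, 3.14, 3.14].

INTERFACE

Orientations are given as a rotation vector (axis times angle).
In Python, from workcell import ctrl gives the robot as it stands.
- The arm moves only by the tool move_arm, never from a script. Its argument "increments" is one flat list of numbers, 5 for each row, row after row: the closure in counts, from 0 (fully open) to 255 (shut), then the shift along the tool's x, y, z in mm, then the turn about the tool's z in degrees. In form: [grip, dx, dy, dz, yaw, grip, dx, dy, dz, yaw, ...]. A call has 1 to 12 rows; each row is the pose to reach, as a shift and turn from the pose measured when the call began, along the tool's axes at that moment; what a row does not reach only later rows make up. A row lasts 1/8 s, in which the tool goes at most 62.5 mm and 10.7 degrees, less where a joint would pass 70% of its speed; a pose out of reach is approached as far as the arm can. A call with a gripper value outside its range is refused whole. The fingers move at their own pace and stop on an object; the grip force is fixed at half the most. Time passes only in rows, so rows that repeat a pose let the fingers close. It gives the time, the measured TCP pose, the force and the opening at its end, in the units of the state.
- ctrl.get_obs(): the state, without advancing time (a new reading comes with each control period).
- ctrl.get_image(name): name is "side" or "top"; returns a dict with "frame" (480x640x3 uint8, red, green, blue), "vertical_fov" (degrees; the focal length in pixels is half the picture's height over the tangent of half this angle, whatever the lens; pixels are square), "cx", "cy" (the principal point, pixels), "distortion" ([k1, k2, p1, p2, k3] as OpenCV has them; the pictures are not rectified), "pose" (4x4, takes a point from camera to world coordinates). Camera axes: x right, y down, z forward; pixel columns grow to the right and rows downward; lengths in mm; the calibration is good to about 2 mm. A picture is of the moment at which its call begins. There is no depth.
- ctrl.close_job(): hands the job in, once; it reports no verdict.
The state is a dict: "t": time; "qpos": joint angles; "qvel": joint speeds; "joint_torque": joint torques, N m; "ee_pos": TCP position; "orientation": TCP orientation; "ft_force": force on the tool from outside, world axes, zero at the start; "moment": the same for the moment, N m; "width": finger opening in mm.
Only numpy, scipy, OpenCV 4.12 (cv2) and the standard library are available. Lean on these libraries where they do the work, as an engineer would, in place of code of your own. Each camera call takes 0.05 s, during which the arm holds its last target.

## Working session

There is one attempt and no reset: what is moved stays moved. The work goes in short steps, Python scripts to look and compute and a tool call to move; the robot and the scene stay as the last step left them, time stands still between calls to the robot, and variables do not carry over. Pictures are saved under pics/ and viewed, and the job is handed in when it is done.

Besides the shell and the picture viewer there is one more tool, called as name(argument=value, ...) on one line, values as JSON. move_arm: Moves the arm, as the interface text tells. Its arguments: {"type":"object","properties":{"increments":{"type":"array","items":{"type":"number"}}},"required":["increments"]}

```bash
mkdir -p pics; ls
python3 - <<'E'
from workcell import ctrl
import cv2
o=ctrl.get_obs()
for k,v in o.items(): print(k,v)
for n in ("top","side"):
    d=ctrl.get_image(n); cv2.imwrite(f"pics/{n}0.png",d["frame"][:,:,::-1])
    print({k:d[k] for k in d if k!="frame"})
E
```

```text
pics
t 0.0
qpos [ 1.17501368e+00  4.23811922e-01  1.63067606e+00  3.46425639e-05
  1.08858259e+00 -1.89945533e-02]
qvel [-6.83020152e-04 -8.58518071e-04 -4.24368912e-04  1.87725600e-04
  6.04754539e-05  2.23666321e-03]
joint_torque [ 3.58072240e-03 -5.44634879e+01 -2.73669684e+01  6.43502106e-02
  2.27346062e-02 -1.47103233e-04]
ee_pos [229.71455705 580.67009878 221.92522057]
orientation [-5.88324544e-01 -3.08567220e+00  2.26160223e-03]
ft_force [ 0.72451498 -0.01937104 -0.11500181]
moment [0.05248674 0.01613858 0.01368333]
width 87.5229133019077
{'vertical_fov': 54.2212349112703, 'cx': 319.4319896030265, 'cy': 231.7039320442468, 'distortion': array([-0.11002909,  0.        ,  0.        ,  0.        ,  0.        ]), 'pose': array([[-3.05572835e-02, -9.93278653e-01,  1.11641256e-01,
         3.74185029e+02],
       [-9.99532220e-01,  3.05071278e-02, -2.15789972e-03,
         4.91004820e-01],
       [-1.26245833e-03, -1.11654972e-01, -9.93746232e-01,
         1.52886283e+03],
       [ 0.00000000e+00,  0.00000000e+00,  0.00000000e+00,
         1.00000000e+00]])}
{'vertical_fov': 51.00433342909396, 'cx': 310.9852688389189, 'cy': 238.39258377828168, 'distortion': array([-0.01017029,  0.        ,  0.        ,  0.        ,  0.        ]), 'pose': array([[ 9.11114550e-01, -2.96430511e-01,  2.86355076e-01,
         1.73423423e+02],
       [-4.11972451e-01, -6.75583454e-01,  6.11445580e-01,
        -8.09107546e+02],
       [ 1.22056258e-02, -6.75067366e-01, -7.37655118e-01,
         1.03908562e+03],
       [ 0.00000000e+00,  0.00000000e+00,  0.00000000e+00,
         1.00000000e+00]])}
```

View pics/top0.png

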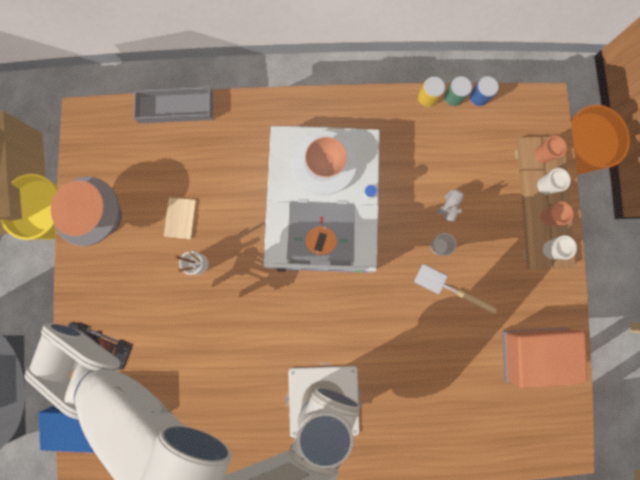

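View pics/side0.png

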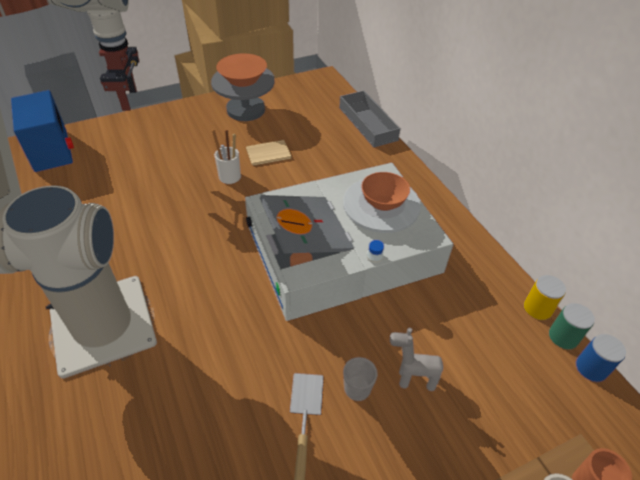

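The top view shows the casing at about (265–380, 127–270), with the fastener at about (321,241) and the wheel head and bowl at (326,158). The side view shows the hatch raised, with the fastener at (294,222). I'll enlarge both.

Run:
```python
import cv2
a=cv2.imread("pics/top0.png")[115:285,250:395]; cv2.imwrite("pics/top0c.png",cv2.resize(a,None,fx=3.5,fy=3.5,interpolation=cv2.INTER_CUBIC))
a=cv2.imread("pics/side0.png")[160:320,235:460]; cv2.imwrite("pics/side0c.png",cv2.resize(a,None,fx=3.5,fy=3.5,interpolation=cv2.INTER_CUBIC))
```

```text
(no output)
```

View pics/top0c.png

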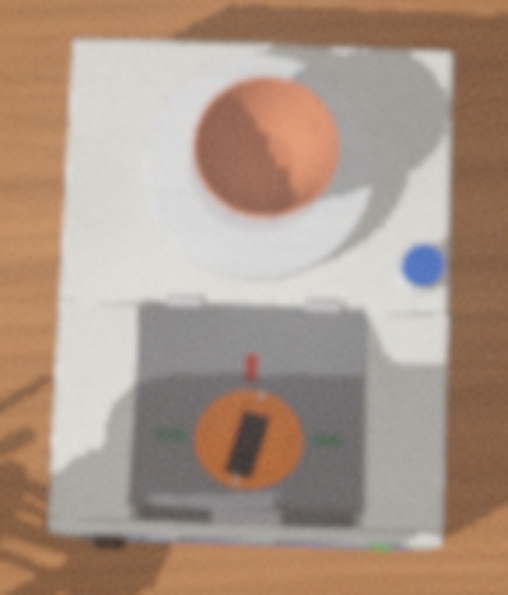

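View pics/side0c.png

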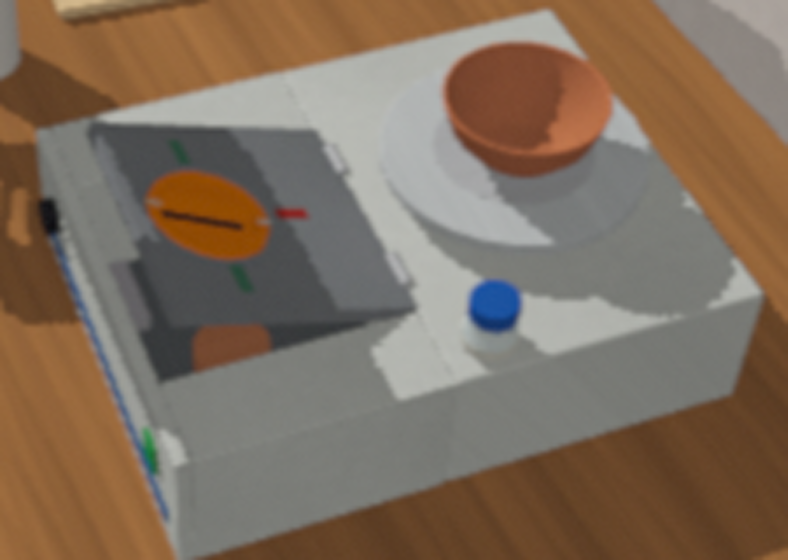

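```bash
cat > h.py <<'E'
import numpy as np, cv2
from scipy.optimize import least_squares
def proj(d,P):
    T=np.array(d["pose"]); P=np.asarray(P,float).reshape(-1,3)
    Pc=(P-T[:3,3])@T[:3,:3]
    f=240/np.tan(np.radians(d["vertical_fov"])/2)
    K=np.array([[f,0,d["cx"]],[0,f,d["cy"]],[0,0,1]])
    return cv2.projectPoints(Pc,np.zeros(3),np.zeros(3),K,np.array(d["distortion"]))[0].reshape(-1,2)
def W(p,Q):  # casing->world
    x,y,a=p[:3]; c,s=np.cos(a),np.sin(a); Q=np.asarray(Q,float).reshape(-1,3)
    return np.c_[x+c*Q[:,0]-s*Q[:,1], y+s*Q[:,0]+c*Q[:,1], Q[:,2]]
def H(th,r,y,h): # hatch point: r from hinge, lateral y, h above upper face ; casing frame (hinge axis z=103, upper face 12 above)
    r,y,h=np.broadcast_arrays(np.asarray(r,float),y,h); k=h+12
    return np.c_[-20-r*np.cos(th)+k*np.sin(th), y, 103+r*np.sin(th)+k*np.cos(th)]
C=np.array([[221,170,115],[221,-170,115],[-221,-170,115],[-221,170,115]])
E
cat > fit.py <<'E'
from h import *
from workcell import ctrl
ts={n:ctrl.get_image(n) for n in("top","side")}
def full(u,o): return (np.array(u)+.5)/3.5-.5+np.array(o)
tC=full([[73,40],[453,51],[442,533],[48,530]],[250,115])
sC=full([[549,10],[762,294],[185,462],[38,130]],[235,160])
tF=full([248,440],[250,115]); sF=full([208,215],[235,160])
tS=full([[258,412],[238,475]],[250,115]); 
def res(p):
    r=[proj(ts["top"],W(p,C))-tC, proj(ts["side"],W(p,C))-sC]
    f=W(p,H(p[3],130,0,1)); r+=[proj(ts["top"],f)-tF,proj(ts["side"],f)-sF]
    return np.concatenate([q.ravel() for q in r])
s=least_squares(res,[620,-10,0,.3],x_scale=[100,100,.1,.1],loss='soft_l1')
p=s.x; print(p); print(res(p).reshape(-1,2).round(2))
# slot angle: ends at +-35
def r2(q):
    a=q[0]; e=[]
    f=np.array([-35,35]); # toward wheel head = smaller r; clockwise => toward -y
    P=W(p,H(p[3],130-(-f*np.cos(a))*-1*-1 if 0 else 130+f*np.cos(a), f*np.sin(a), 1))
    return P
for a in np.arange(0,.5,.1):
    v=proj(ts["top"],r2([a])); d=v[0]-v[1]; print(a,np.degrees(np.arctan2(d[0],-d[1])).round(1),v.round(1).tolist())
d=tS[0]-tS[1]; print("meas",np.degrees(np.arctan2(d[0],-d[1])))
np.save("p.npy",p)
E
python3 fit.py
```

```text
[ 6.42677381e+02 -1.49563464e+01 -6.41310540e-02  3.01556829e-01]
[[ 0.02 -0.96]
 [-0.19 -0.6 ]
 [ 0.41  3.21]
 [ 0.29  0.29]
 [ 0.58 -1.6 ]
 [ 1.82 -1.13]
 [-1.98  0.51]
 [-0.51 -0.68]
 [ 0.38  0.06]
 [-0.02 -0.04]]
0.0 1.9 [[321.2, 229.6], [320.5, 251.5]]
0.1 8.1 [[322.4, 229.7], [319.3, 251.4]]
0.2 14.3 [[323.6, 229.9], [318.1, 251.2]]
0.30000000000000004 20.5 [[324.7, 230.2], [317.0, 250.9]]
0.4 26.5 [[325.8, 230.6], [315.9, 250.5]]
meas 17.61257784292402
```

```bash
sed -i 's/\[442,533\]/[442,546]/; s/\[48,530\]/[48,531]/' fit.py
cat >> fit.py <<'E'
for n,o in(("top",[250,115]),("side",[235,160])):
    im=ts[n]["frame"][:,:,::-1]; im=cv2.resize(im[o[1]:o[1]+170,o[0]:o[0]+(145 if n=="top" else 228)],None,fx=3.5,fy=3.5,interpolation=cv2.INTER_CUBIC)
    def dr(P,col):
        v=((proj(ts[n],P)-o+.5)*3.5-.5); cv2.polylines(im,[v.round().astype(int).reshape(-1,1,2)],True,col,1)
    dr(W(p,C),(0,255,0)); dr(W(p,H(p[3],[0,190,190,0],[98,98,-98,-98],0)),(0,0,255))
    t=np.linspace(0,6.28,40); dr(W(p,H(p[3],130+45*np.cos(t),45*np.sin(t),1)),(255,0,0))
    dr(W(p,np.c_[100+100*np.cos(t),100*np.sin(t),145+0*t]),(255,255,0))
    cv2.imwrite(f"pics/ov_{n}.png",im)
E
python3 fit.py
```

```text
[ 6.41716334e+02 -1.51054051e+01 -6.58311240e-02  3.08897899e-01]
[[ 0.19 -0.76]
 [-0.01 -0.22]
 [ 0.34 -0.09]
 [ 0.22  0.22]
 [ 0.46 -1.43]
 [ 1.51 -0.84]
 [-2.52  0.6 ]
 [-0.76 -0.66]
 [ 0.36  0.23]
 [-0.25 -0.24]]
0.0 2.0 [[321.2, 229.8], [320.5, 251.6]]
0.1 8.3 [[322.4, 229.9], [319.3, 251.5]]
0.2 14.5 [[323.6, 230.1], [318.1, 251.3]]
0.30000000000000004 20.6 [[324.7, 230.4], [316.9, 251.0]]
0.4 26.7 [[325.8, 230.8], [315.8, 250.6]]
meas 17.61257784292402
```

View pics/ov_top.png

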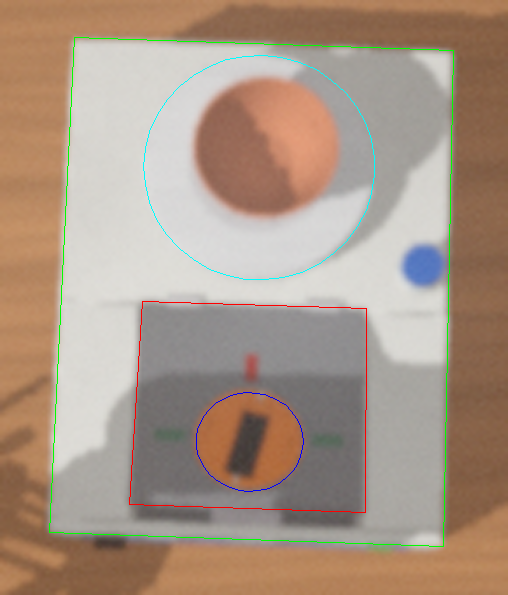

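View pics/ov_side.png

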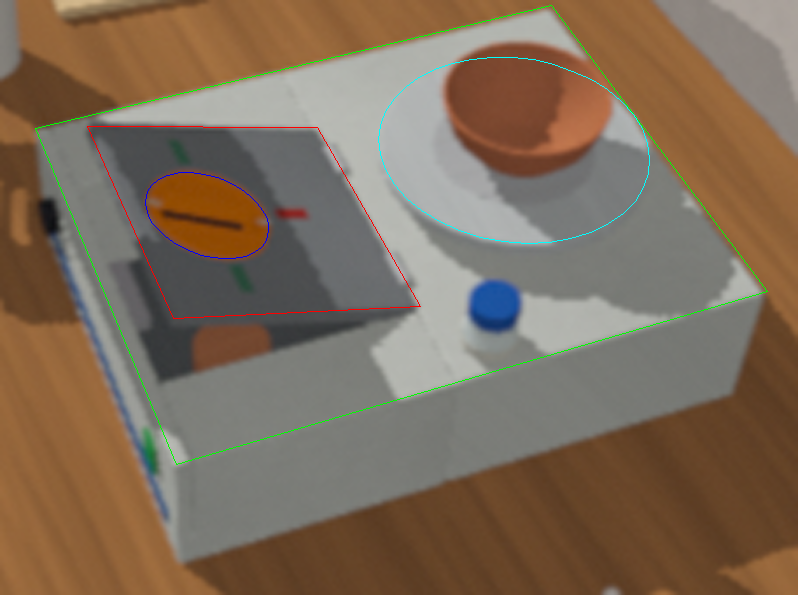

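```bash
cat > go.py <<'E'
from h import *
from workcell import ctrl
from scipy.spatial.transform import Rotation as R
p=np.load("p.npy")
def inc(tgt,yang):
    "increments to put TCP at world tgt with tool y at world angle yang (deg, mod 180)"
    o=ctrl.get_obs(); M=R.from_rotvec(o["orientation"]).as_matrix()
    d=M.T@(np.asarray(tgt,float).ravel()-o["ee_pos"])
    cur=np.degrees(np.arctan2(M[1,1],M[0,1]))
    y=(cur-yang+90)%180-90
    print("t",round(o["t"],2),"pos",o["ee_pos"].round(1),"tooly",cur.round(2),"tilt",M[:,2].round(4),"F",o["ft_force"].round(1),"M",o["moment"].round(2),"w",round(o["width"],1),"q6",o["qpos"][5].round(3))
    print("inc",d.round(1),"yaw",round(y,1))
E
python3 - <<'E'
from go import *
pad=W(p,[-150,72,115])[0]; slot=W(p,[-150,0,116])[0]; print(pad,slot)
inc([*pad[:2],215],-18)
E
```

```text
[496.77766457  66.60617449 115.        ] [492.04124644  -5.23786732 116.        ]
t 0.3 pos [229.9 581.  222.4] tooly 68.41 tilt [-2.e-04 -5.e-04 -1.e+00] F [-0.2 -0.6  0. ] M [-0.02  0.03  0.04] w 87.9 q6 -0.019
inc [-437.4 -380.1    7.6] yaw 86.4
```

move_arm(increments=[197,-40,-35,0,8,197,-80,-69,0,16,197,-119,-104,0,24,197,-159,-138,0,32,197,-199,-173,0,40,197,-239,-207,0,48,197,-278,-242,0,56,197,-318,-276,0,64,197,-358,-311,0,72,197,-398,-346,0,80,197,-437,-380,8,86,197,-437,-380,8,86])

```text
t: 1.8
ee_pos: [497.4, 64.2, 214.2]
orientation: [2.539, 1.849, -0.001]
ft_force: [0.1, 0.3, -0.5]
width: 20.1
```

Run:
```python
from go import *
inc([*W(p,[-150,72,115])[0][:2],170],-18)
for n,o in(("top",[250,115]),("side",[235,100])):
    d=ctrl.get_image(n); im=d["frame"][:,:,::-1][o[1]:o[1]+170,o[0]:o[0]+200]
    cv2.imwrite(f"pics/{n}1.png",cv2.resize(im,None,fx=3.5,fy=3.5,interpolation=cv2.INTER_CUBIC))
```

```text
t 1.8 pos [497.4  64.2 214.2] tooly -17.88 tilt [-3.e-04 -9.e-04 -1.e+00] F [ 0.1  0.3 -0.5] M [-0.08  0.06  0.01] w 20.1 q6 0.418
inc [ 2.2 -1.4 44.2] yaw 0.1
```

View pics/side1.png

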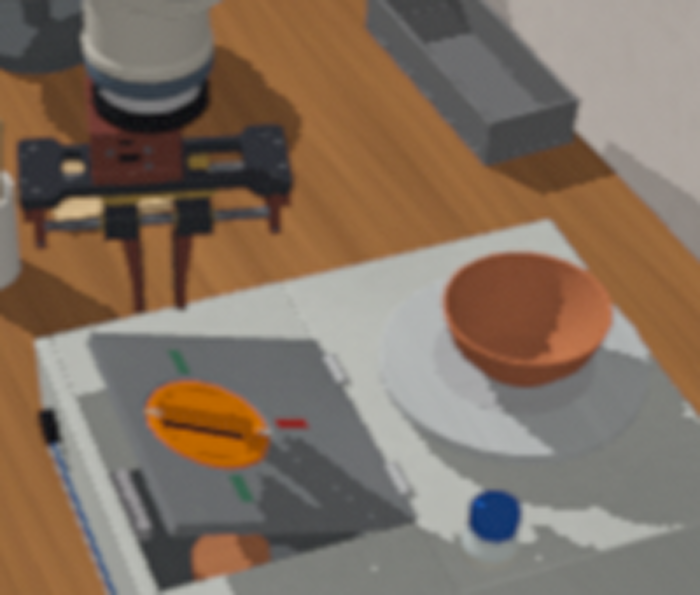

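Side view: the fingers are above the bare pad side of the hatch, at about (160,300) in the crop, and the hatch hasn't moved. Next I'll push down.

move_arm(increments=[197,2,-1,20,0,197,2,-1,40,0,197,2,-1,48,0,197,2,-1,55,0,197,2,-1,62,0,197,2,-1,68,0,197,2,-1,74,0,197,2,-1,80,0,197,2,-1,85,0,197,2,-1,90,0,197,2,-1,94,0])

```text
t: 3.28
ee_pos: [495.6, 68.7, 120.0]
orientation: [-2.535, -1.854, 0.002]
ft_force: [-1.9, -0.2, 1.8]
width: 19.8
```

move_arm(increments=[197,0,0,2,0,197,0,0,4,0,197,0,0,5,0,197,0,0,5,0])

```text
t: 3.78
ee_pos: [495.6, 68.7, 115.3]
orientation: [-2.535, -1.854, 0.002]
ft_force: [-3.2, -0.2, 4.4]
width: 19.8
```

move_arm(increments=[197,0,0,1,0,197,0,0,2,0,197,0,0,2,0])

```text
t: 4.15
ee_pos: [495.6, 68.7, 115.1]
orientation: [-2.536, -1.854, 0.001]
ft_force: [-8.1, -1.1, 23.4]
width: 20.1
```

The force rose to 23 N at z = 115.1, so the hatch is on its stop. I'll lift off and look again before entering the slot.

move_arm(increments=[197,0,0,-10,0,197,0,0,-35,0,197,0,0,-70,0,197,-10,-10,-90,0,197,-10,-40,-90,0,197,-10,-100,-90,0,197,-10,-160,-90,0,197,-10,-160,-90,0])

```text
t: 5.15
ee_pos: [336.7, 107.9, 205.0]
orientation: [-2.533, -1.857, 0.003]
ft_force: [-0.7, 0.3, 0.2]
width: 19.8
```

Run:
```python
from go import *
inc([*W(p,[-150,0,116])[0][:2],140],-18)
for n,o in(("top",[280,195]),("side",[240,160])):
    d=ctrl.get_image(n); im=d["frame"][:,:,::-1][o[1]:o[1]+90,o[0]:o[0]+120]
    cv2.imwrite(f"pics/{n}2.png",cv2.resize(im,None,fx=6,fy=6,interpolation=cv2.INTER_CUBIC))
```

```text
t 5.15 pos [336.7 107.9 205. ] tooly -17.5 tilt [-2.2e-03 -6.0e-04 -1.0e+00] F [-0.7  0.3  0.2] M [-0.02  0.04  0.03] w 19.8 q6 0.582
inc [-61.1 182.3  64.8] yaw 0.5
```

View pics/side2.png

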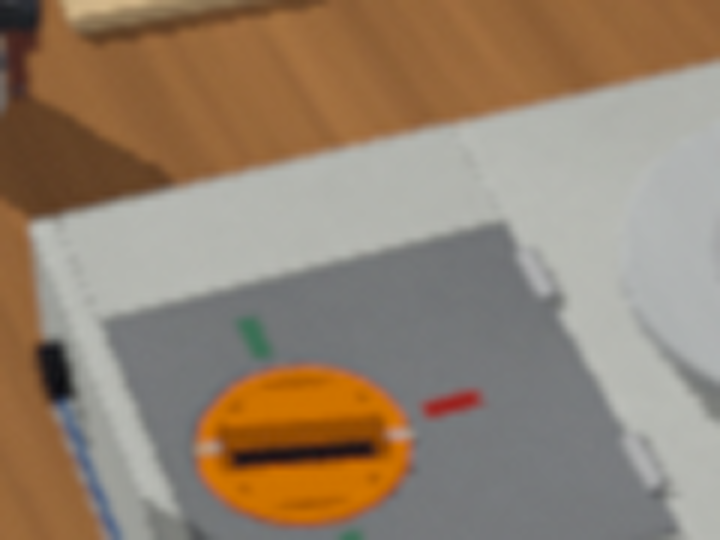

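View pics/top2.png

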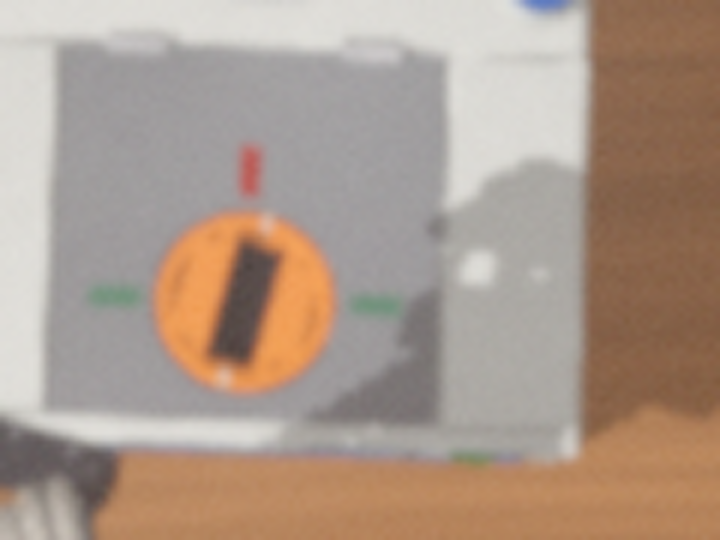

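The hatch is flush and shut in both views. The disc centre is at (246,302) in the top crop and (304,445) in the side crop. The white slot notches are at (267,224) and (224,378) in the top crop.

Run:
```python
from go import *
f=lambda u,o:(np.array(u)+.5)/6-.5+np.array(o)
def back(n,px,z):
    d=ctrl.get_image(n)
    return least_squares(lambda q:(proj(d,[[q[0],q[1],z]])-px).ravel(),[490,0],x_scale=10).x
T=[280,195];S=[240,160]
print(back("top",f([246,302],T),116),back("side",f([304,445],S),116))
for n,a,b,O in(("top",[267,224],[224,378],T),("side",[400,434],[208,448],S)):
    a=back(n,f(a,O),116);b=back(n,f(b,O),116);print(n,a,b,(a+b)/2,np.degrees(np.arctan2(*(a-b)[::-1])))
# green marks
a=back("top",f([116,295],T),115);b=back("top",f([376,305],T),115);print((a+b)/2,np.degrees(np.arctan2(*(a-b)[::-1])))
```

```text
[492.6230299   -4.82805596] [490.65749769  -8.69593394]
top [531.82949424 -16.6565454 ] [454.65898591   7.40299555] [493.24424007  -4.62677493] -17.315973931692962
side [529.94988901 -19.04051495] [453.33530024   5.80331305] [491.64259462  -6.61860095] -17.966333730567623
[493.71009802  -4.84900416] 86.0319386848703
```

Run:
```python
from go import *
inc([492.3,-5.8,135],-17.6)
```

```text
t 5.65 pos [340.6 107.5 205.1] tooly -17.68 tilt [-1.2e-03 -4.0e-04 -1.0e+00] F [ 0.2 -0.4  0.7] M [-0.07  0.1   0.01] w 19.9 q6 0.581
inc [-61.8 179.   70. ] yaw -0.1
```

move_arm(increments=[197,-15,45,0,0,197,-31,90,0,0,197,-46,135,0,0,197,-62,179,20,0,197,-62,179,50,0,197,-62,179,70,0,197,-62,179,70,0])

```text
t: 6.52
ee_pos: [491.2, -6.2, 133.5]
orientation: [-2.535, -1.851, 0.007]
ft_force: [-0.2, -0.0, 1.4]
width: 20.0
```

Run:
```python
from go import *
inc([492.3,-5.8,102],-17.6)
```

```text
t 6.53 pos [491.2  -6.2 133.5] tooly -17.71 tilt [-5.e-03 -3.e-04 -1.e+00] F [-0.2 -0.   1.4] M [-0.03  0.09 -0.04] w 20.0 q6 0.273
inc [ 0.8  1.1 31.5] yaw -0.1
```

move_arm(increments=[197,0,1,10,0,197,0,1,16,0,197,0,1,20,0,197,0,1,24,0,197,0,1,28,0,197,0,1,29,0,197,0,1,29,0])

```text
t: 7.4
ee_pos: [492.0, -6.5, 104.4]
orientation: [-2.535, -1.851, 0.007]
ft_force: [-0.5, 0.0, 0.3]
width: 20.0
```

Run:
```python
from go import *
inc([492.3,-5.8,103],-17.6)
d=ctrl.get_image("side");o=[240,130]; im=d["frame"][:,:,::-1][o[1]:o[1]+120,o[0]:o[0]+120]
cv2.imwrite("pics/side3.png",cv2.resize(im,None,fx=5,fy=5,interpolation=cv2.INTER_CUBIC))
```

```text
t 7.4 pos [492.   -6.5 104.4] tooly -17.71 tilt [-5.e-03 -3.e-04 -1.e+00] F [-0.5  0.   0.3] M [ 0.01  0.1  -0.07] w 20.0 q6 0.273
inc [0.8 0.1 1.4] yaw -0.1
```

View pics/side3.png

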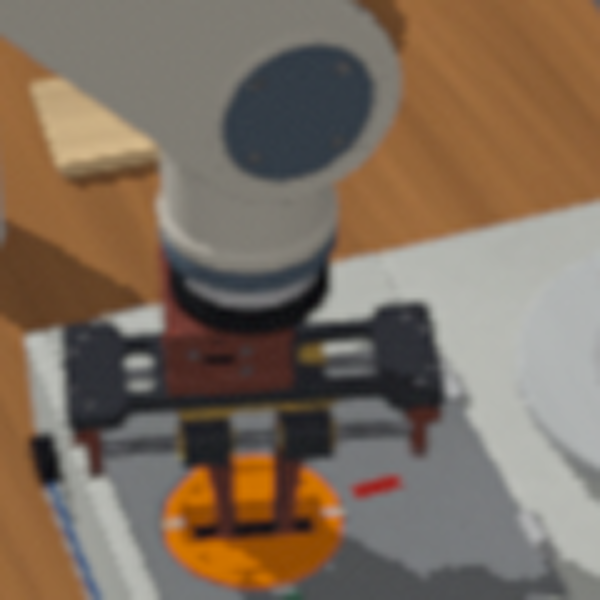

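The fingertips are in the slot, about 12 mm deep, with no force on them (crop ~(250,530)). Now I'll turn clockwise.

move_arm(increments=[197,0,0,1,6,197,0,0,1,12,197,0,0,1,18,197,0,0,1,24,197,0,0,1,30,197,0,0,1,36,197,0,0,1,42,197,0,0,1,48,197,0,0,1,54,197,0,0,1,60,197,0,0,1,66,197,0,0,1,66])

```text
t: 8.95
ee_pos: [492.3, -6.5, 103.8]
orientation: [3.137, 0.174, -0.007]
ft_force: [0.3, 0.5, 0.4]
width: 19.9
```

Run:
```python
from go import *
inc([492.3,-5.8,103],-94)
```

```text
t 8.95 pos [492.3  -6.5 103.8] tooly -83.66 tilt [-4.2e-03 -3.0e-04 -1.0e+00] F [0.3 0.5 0.4] M [-0.02  0.09 -0.01] w 19.9 q6 1.423
inc [ 0.  -0.7  0.8] yaw 10.3
```

move_arm(increments=[197,0,0,0,4,197,0,0,0,8,197,0,0,0,11,197,0,0,0,14,197,0,0,0,14])

```text
t: 9.57
ee_pos: [492.1, -6.5, 103.7]
orientation: [3.134, -0.206, -0.007]
ft_force: [-0.6, -0.8, 1.1]
width: 19.8
```

Run:
```python
from go import *
inc([492.3,-5.8,103],-94)
for n,o in(("top",[280,195]),("side",[240,130])):
    d=ctrl.get_image(n); im=d["frame"][:,:,::-1][o[1]:o[1]+120,o[0]:o[0]+120]
    cv2.imwrite(f"pics/{n}4.png",cv2.resize(im,None,fx=5,fy=5,interpolation=cv2.INTER_CUBIC))
```

```text
t 9.57 pos [492.1  -6.5 103.7] tooly -97.52 tilt [-4.6e-03 -3.0e-04 -1.0e+00] F [-0.6 -0.8  1.1] M [-0.09  0.23 -0.04] w 19.8 q6 1.665
inc [ 0.1 -0.8  0.7] yaw -3.5
```

View pics/side4.png

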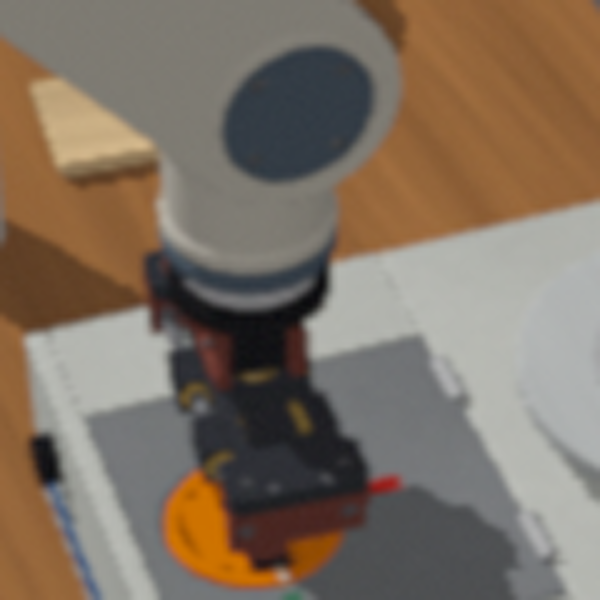

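The slot has turned towards the green marks, but the moment hasn't risen to show the stop yet. I'll keep turning in small steps.

move_arm(increments=[197,0,0,0,2,197,0,0,0,4,197,0,0,0,4])

```text
t: 10.05
ee_pos: [492.1, -6.5, 103.8]
orientation: [3.125, -0.314, -0.007]
ft_force: [-0.4, 0.6, 1.1]
width: 19.8
```

Run:
```python
from go import *
inc([492.3,-5.8,103],-94)
```

```text
t 10.05 pos [492.1  -6.5 103.8] tooly -101.48 tilt [-4.7e-03 -6.0e-04 -1.0e+00] F [-0.4  0.6  1.1] M [0.05 0.31 0.79] w 19.8 q6 1.735
inc [ 0.1 -0.7  0.8] yaw -7.5
```

The moment is now 0.79 N·m, ten times the turning friction, at 7.5° past nominal. That matches the slot slack, so the fastener is at its stop. I'll centre in the slot and withdraw.

move_arm(increments=[197,0,0,0,-4,197,0,0,0,-7,197,0,0,0,-7,197,0,0,-8,-7,197,0,0,-20,-7,197,0,0,-60,-7,197,0,0,-110,-7,197,50,0,-110,-7,197,100,0,-110,-7,197,150,0,-110,-7,197,150,0,-110,-7])

```text
t: 11.42
ee_pos: [642.3, -37.0, 213.8]
orientation: [3.138, -0.124, -0.003]
ft_force: [-0.1, -0.2, 0.2]
width: 20.0
```

Run:
```python
from go import *
inc([492.3,-5.8,103],-94)
for n,o in(("top",[280,195]),("side",[240,160])):
    d=ctrl.get_image(n); cv2.imwrite(f"pics/{n}5f.png",d["frame"][:,:,::-1]);im=d["frame"][:,:,::-1][o[1]:o[1]+90,o[0]:o[0]+120]
    cv2.imwrite(f"pics/{n}5.png",cv2.resize(im,None,fx=6,fy=6,interpolation=cv2.INTER_CUBIC))
```

```text
t 11.43 pos [642.3 -37.  213.8] tooly -94.54 tilt [-2.2e-03 -9.0e-04 -1.0e+00] F [-0.1 -0.2  0.2] M [0.06 0.22 0.01] w 20.0 q6 1.575
inc [-151.8  -19.3  111.1] yaw -0.5
```

View pics/side5f.png

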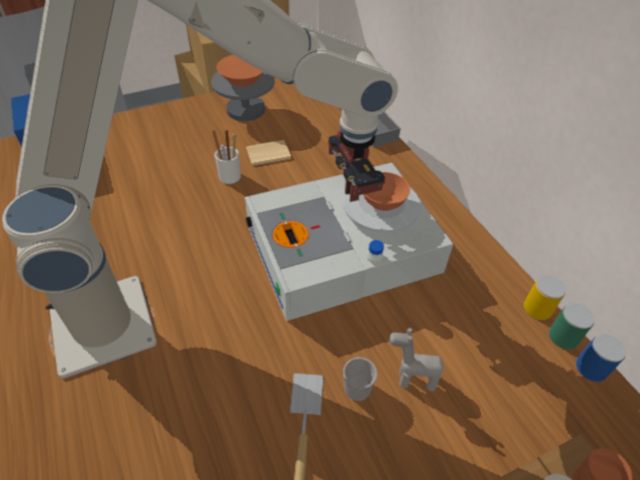

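View pics/top5.png

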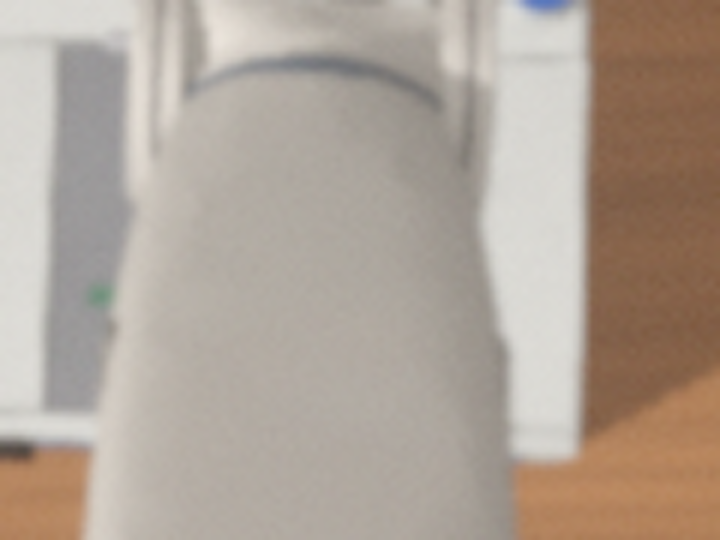

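View pics/side5.png

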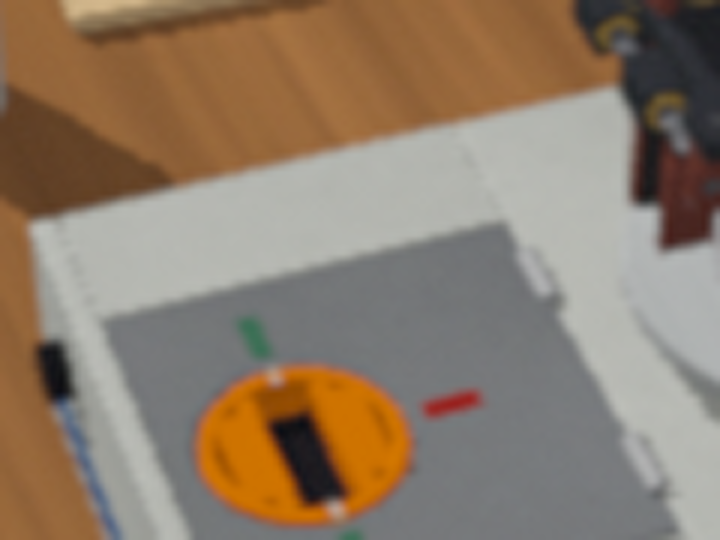

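I got the withdrawal direction wrong: the tool's +x pointed towards the bowl. It stopped at about x 642, z 214, with no force, and the side view shows the bowl in place. The slot lines up with the green marks. I'll pull back towards the robot.

move_arm(increments=[197,-20,0,-5,0,197,-70,0,-5,0,197,-120,0,-5,0,197,-170,0,-5,0,197,-210,-40,-5,0,197,-230,-90,-5,0,197,-240,-140,-5,0,197,-240,-190,-5,0,197,-240,-220,-5,0,197,-240,-220,-5,0])

```text
t: 12.78
ee_pos: [415.7, 203.0, 219.7]
orientation: [3.139, -0.118, -0.009]
ft_force: [0.3, -0.5, -0.1]
width: 20.2
```

Run:
```python
from go import *
inc([492.3,-5.8,103],-94)
T=[280,195]
for n,o in(("top",[280,195]),("side",[240,160])):
    d=ctrl.get_image(n); cv2.imwrite(f"pics/{n}6f.png",d["frame"][:,:,::-1]);im=d["frame"][:,:,::-1][o[1]:o[1]+90,o[0]:o[0]+120]
    cv2.imwrite(f"pics/{n}6.png",cv2.resize(im,None,fx=6,fy=6,interpolation=cv2.INTER_CUBIC))
    a=cv2.imread(f"pics/{n}0.png"); df=np.hstack([a,d["frame"][:,:,::-1]]);
```

```text
t 12.78 pos [415.7 203.  219.7] tooly -94.31 tilt [-5.4e-03 -4.0e-04 -1.0e+00] F [ 0.3 -0.5 -0.1] M [0.02 0.19 0.  ] w 20.2 q6 2.072
inc [ 92.7 202.4 116.3] yaw -0.3
```

View pics/top6.png

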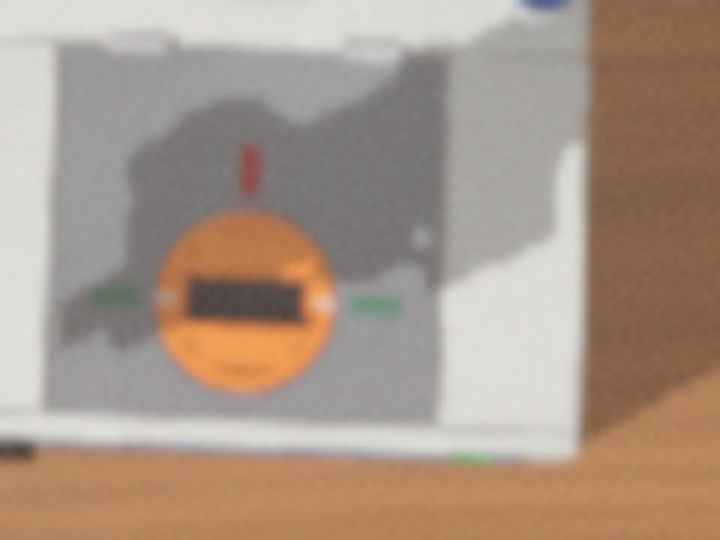

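View pics/top6f.png

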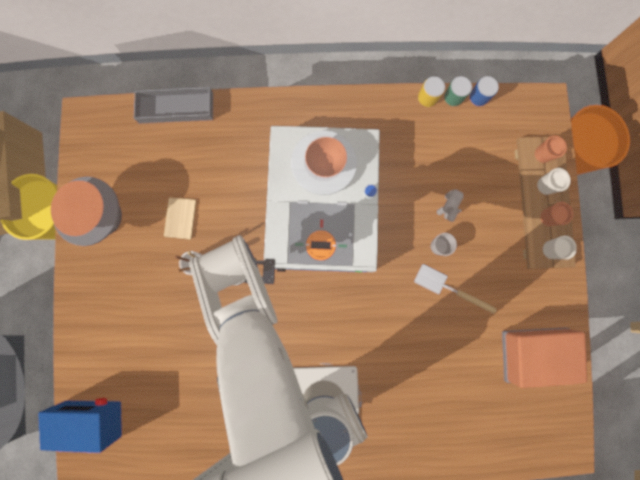

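View pics/side6f.png

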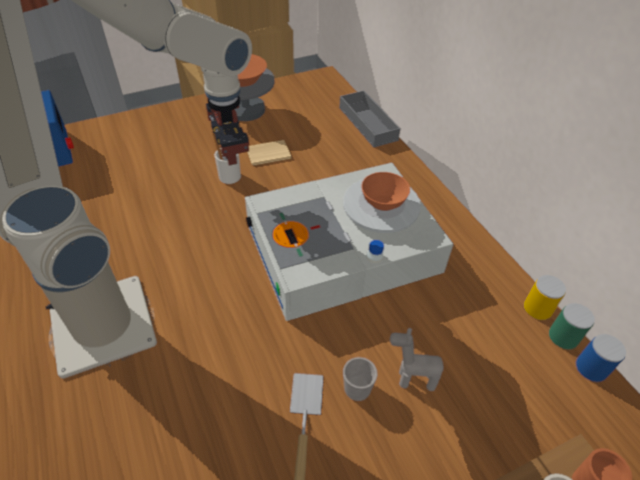

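The slot notches at (165,297) and (324,303) lie on the line through the green marks, to within about 0.1°. The hatch is flush, and the bowl, jar, pot and the rest are where they started. The force on the arm is about zero.

```bash
python3 -c "
from workcell import ctrl
print(ctrl.close_job())"
```

```text
the job is handed in; nothing more can be done
None
```

The hatch is shut and locked, and I handed the job in at about 13 s; no verdict was reported.

- **Hatch:** I pushed it down on the bare pad until it met its stop. The force rose to 23 N at a height of 115.1 mm, and both pictures then showed it flush. I did not push it further open at any point.
- **Fastener:** I set the two fingertips in the slot, 20 mm apart, and turned it clockwise until the moment rose to 0.79 N·m. That is about ten times the turning friction, so it was at the stop. After I withdrew, the slot's notches lined up with the green marks to within about 0.1° in the top picture.
- **Surroundings:** The last pictures show the bowl, jar, pot, cup, spatula, giraffe and board where they were at the start. The arm was clear, with about zero force on it.
- **Mistake while withdrawing:** I first moved the raised gripper the wrong way, towards the bowl. By my estimate it stopped about 30–40 mm short of the rim and slightly above it. I measured no force there, and the bowl did not move.
- **Calibration:** The two cameras placed the fastener's centre about 2 to 4 mm apart, so I aimed between them, and the fingertips went into the slot without touching.

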